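Slide a culture dish into the scanner past its spring catch

TASK

Scan the culture dish: hold the scanner's yellow spring bar down with a fingertip and, keeping it down all the way, push the blue block to the right until the shuttle with the dish is fully home under the white head. Then let go, so that the bar springs up and its red catch stands behind the block, and move clear. Push only: do not touch or lift the dish, which must ride along flat in its nest, and leave everything else on the bench where it stands.

Things in the scene. Friction and masses are not known exactly. Their poses are not given: they have to be found in the camera images.
- scanner: fixed dish scanner: grey base plate 245 x 355 x 12 mm, two steel guide rods, white imaging head. Origin on the worktop under it; x points away from the robot side, y along the rods to the loading (left) end, z up. The head comes from the far side and overhangs x -45 to 106, y -130 to -10, z 80 to 107 mm in this frame; above the press bar and blue block (robot side) it is open.
- shuttle (a joint): slide of the aluminium shuttle (116 x 116 mm deck with the dish), m, along the scanner's -y (to the right): 0 = loading end, 0.14 = fully home under the head at the end stop. Starts at 0; some 2 N of friction. With the bar up the red catch stops it at 0.032; only from 0.134 on can the catch rise behind the block.
- push_face (a point): centre of the push face of the shuttle's blue block (moves with it; axes as the scanner's): its upright +y (left) end, 52 mm wide in x, 30 mm high, marked with a black pad; bottom edge 3 mm above the bar's top when the bar is up. The block is 92 mm long in y and is pushed along -y.
- press_bar (a joint): how far the yellow press bar is down, m: 0 = up, 0.016 = bottom. Sprung: 3 to 5 N to start it, about 10 N at the bottom; returns by itself. From 0.009 down the catch is below the blue block and the shuttle can pass; 0.011 to 0.014 is comfortable.
- bar_pad (a point): point on top of the yellow press bar (moves with it; 46 mm above the worktop when up), on the mid line of its black pad, 29 mm left of the push face at the start. Pad: 22 mm each side of this point in x; in y 41 mm to its left, 200 mm to its right, running on under the blue block. Pressed anywhere, the bar goes straight down evenly; a fingertip can slide along it while pressing.
- catch (a point): top centre of the red catch, a square tooth 8 x 10 mm fixed to the bar, 11 mm above its top, 32 mm to the far side (+x) of the pad's mid line. Both faces are upright, so the block cannot ride over it: it blocks the blue block while the bar is up, and stands behind the block once the shuttle is home.
- nest (a point): centre of the floor of the round nest in the shuttle's deck (5 mm deep, 97 mm across), where the dish sits
- culture_dish: loose petri dish with culture, 94 dia x 15 mm, sits in the shuttle's nest; origin at the centre of its underside, z up
- sample_jar: bystander: clear specimen jar with grey contents and black screw cap, 56 dia x 88 mm, stands near the left end of the scanner; origin at the centre of its underside
- green_flask: bystander: round flask with green contents and a cotton stopper, 72 dia x 137 mm, stands near the right end of the scanner; origin at the centre of its underside
- tape_roll: bystander: roll of teal marking tape lying flat, 52 dia x 19 mm; origin at the centre of its underside
- tip_box: bystander: closed green rack box, 82 x 122 x 38 mm; origin at the centre of its underside
- brown_jar: bystander: brown jar with blue cap, 56 dia x 80 mm; origin at the centre of its underside
- small_bottle: bystander: clear reagent bottle with blue cap, 68 dia x 138 mm; origin at the centre of its underside
- small_beaker: bystander: small clear beaker, 57 x 66 x 71 mm; origin at the centre of its underside
Not all that is in view belongs to the job. What is shaped like the culture_dish but green or pink is not meant.

How it is judged:
By the outcome, as a careful person would: the job done as asked, in the order asked, and still so for the second after the job is handed in, with the robot touching nothing.
It also fails if it takes over 38 s, if anything falls off the work surface, if the arm or the gripper's body presses on something with over 40 N, if the wrist force passes 120 N, or if a joint passes its speed limit or range.

ROBOT

A 6-joint arm with a two-finger parallel gripper is mounted at the origin on a cart in front of the work surface, level with it; the furniture and walls round the work are solid. World frame = base frame: x ahead of the robot, y to its left, z up, the work surface at z = 0. Lengths are in m, angles in rad, forces in N, time in s.
With the tool pointing down it reaches from about 0.425 to 0.95 m from the base axis. Payload 3.5 kg.
Tool frame: the origin (TCP) lies on the centre line of the jaws, within the pads' length; the fingertips stand 14 mm ahead of it and the grasp point (between the pads) lies 5 mm behind it (ctrl.finger_overhang is the distance from the TCP to the fingertips, in m); z points along the fingers, y is the line along which they close (so a half turn about z gives the same grasp; the last joint's range is limited). The gripper opens to 85 mm and grips with 20 to 120 N. Pads are 22 mm wide; open, the fingers measure 114 mm over their backs; the gripper's body (76 mm by 85 mm) begins 54 mm behind the grasp point. The pads swing forward as they close: fully open they stand 13 mm farther back than shut.
Start: joints at [1.036, 0.286, 1.577, -0, 1.279, -0.15], TCP at [0.253, 0.626, 0.245] pointing down, gripper open.
Joint ranges: [-2.77, 2.77], [-0.9, 2.22], [0.21, 2.48], [-1.53, 4.67], [0.24, 2.81], [-2.84, 2.84]. Speed limits (rad/s): [2.79, 2.79, 3.14, 3.14, 3.14, 3.14].

INTERFACE

Orientations are given as a unit quaternion [x, y, z, w].
In Python, from plant import ctrl gives the robot as it stands.
- The arm moves only by the tool send_rows, never from a script. Its argument "moves" is text: rows parted by semicolons, each of 7 numbers parted by spaces: the turn, a rotation vector about the tool's x, y, z in units of 360 degrees (1.0 is 360 degrees), then the shift along the tool's x, y, z in units of 20 cm (1.0 is 20 cm), then the gripper's target within -1 to 1 (fully open at 1, half-way at 0, shut at -1). A call has 1 to 12 rows; each row is the pose to reach, as a shift and turn from the pose commanded when the call began, along the tool's axes at that moment, turning the shorter way round; what a row does not reach only later rows make up. A row lasts 1/8 s, in which the tool goes at most 62.5 mm and 10.7 degrees, less where a joint would pass 70% of its speed; a pose out of reach is approached as far as the arm can. A call with a number of a shift or a turn outside -1 to 1 is refused whole. A call with a gripper value outside its range is refused whole. The fingers move at their own pace and stop on an object; "newtons" is the grip in N (left out, the last holds). Time passes only in rows, so rows that repeat a pose let the fingers close. It gives the time, the measured TCP pose, the force, the opening and the grip force at its end, in the units of the state.
- ctrl.get_state(): the state, without advancing time (a new reading comes with each control period).
- ctrl.read_camera(name): name is "side" or "top"; returns a dict with "image" (480x640x3 uint8, red, green, blue), "fovy" (degrees; the focal length in pixels is half the picture's height over the tangent of half this angle, whatever the lens; pixels are square), "cx", "cy" (the principal point, pixels), "extrinsics" (4x4, takes a point from camera to world coordinates). Camera axes: x right, y up, looking along -z (the intrinsics and any distortion apply to the point x, -y, -z); pixel columns grow to the right and rows downward; lengths in m; the calibration is good to about 2 mm. A picture is of the moment at which its call begins. There is no depth.
- ctrl.sign_off(): hands the job in; it is judged then, once.
The state is a dict: "time": time; "qpos": joint angles; "dq": joint speeds; "joint_efforts": joint torques, N m; "eef_pos": TCP position; "tcp_rot": TCP orientation; "contact_force": force on the tool from outside, world axes, zero at the start; "wrist_torque": the same for the moment, N m; "opening": opening from 0.0 (shut) to 1.0 (fully open); "finger_force": force on a finger pad.
Only numpy, scipy, OpenCV 4.12 (cv2) and the standard library are available. Lean on these libraries where they do the work, as an engineer would, in place of code of your own. Each camera call takes 0.05 s, during which the arm holds its last target. There are 200 camera calls.

## Working session

There is one attempt and no reset: what is moved stays moved. The work goes in short steps, Python scripts to look and compute and a tool call to move; the robot and the scene stay as the last step left them, time stands still between calls to the robot, and variables do not carry over. Pictures are saved under pics/ and viewed, at most 10 in all, crops included, and the job is handed in when it is done.

Besides the shell and the picture viewer there is one more tool, called after "Emit:" by a JSON object that holds its "api" and its "payload", one argument or row to a line. send_rows: Moves the arm, as the interface text tells. Its arguments: {"type":"object","properties":{"moves":{"type":"string"},"newtons":{"type":"number"}},"required":["moves"]}

```bash
mkdir -p pics; ls; cat > h.py <<'E'
import numpy as np,cv2
from plant import ctrl
def cam(n):
    d=ctrl.read_camera(n); return d
def f(d): return 240/np.tan(np.radians(d['fovy'])/2)
def ray(d,u,v):
    E=np.array(d['extrinsics']); k=f(d)
    r=E[:3,:3]@np.array([(u-d['cx'])/k,-(v-d['cy'])/k,-1]); return E[:3,3],r
def onz(d,u,v,z):
    o,r=ray(d,u,v); return o+r*(z-o[2])/r[2]
def proj(d,p):
    E=np.array(d['extrinsics']); c=E[:3,:3].T@(np.array(p)-E[:3,3]); k=f(d)
    return d['cx']+k*c[0]/-c[2], d['cy']-k*c[1]/-c[2]
E
python3 - <<'E'
from h import *
for n in('top','side'):
    d=cam(n); cv2.imwrite(f'pics/{n}0.png',d['image'][:,:,::-1]); print(n,{k:v for k,v in d.items() if k!='image'})
print(ctrl.get_state())
E
```

```text
pics
top {'fovy': 55.90923228710051, 'cx': 320.24630508480266, 'cy': 238.69207657697874, 'extrinsics': array([[-0.02912876,  0.9904253 , -0.1349416 ,  0.39114037],
       [-0.99957178, -0.02848525,  0.00669755,  0.00489814],
       [ 0.00278958,  0.1350789 ,  0.99083092,  1.29432313],
       [ 0.        ,  0.        ,  0.        ,  1.        ]])}
side {'fovy': 45.91058626123826, 'cx': 319.9090550597205, 'cy': 236.49681515132838, 'extrinsics': array([[ 0.81344535,  0.27214769, -0.51404504, -0.20600267],
       [-0.58159107,  0.36895393, -0.72499988, -1.1029446 ],
       [-0.0076481 ,  0.88871178,  0.45840252,  0.7683829 ],
       [ 0.        ,  0.        ,  0.        ,  1.        ]])}
{'time': 0.1, 'qpos': array([ 1.03598871e+00,  2.87070967e-01,  1.57801842e+00, -8.23573087e-06,
        1.27859520e+00, -1.50021131e-01]), 'dq': array([ 0.00119664,  0.00102848, -0.00251094, -0.00127595,  0.00051856,
       -0.0019936 ]), 'joint_efforts': array([ 9.48250381e-04, -4.07299054e+01, -2.93700063e+01, -1.29518821e-04,
        3.41909312e-03, -1.25403201e-05]), 'eef_pos': array([0.25306881, 0.62516268, 0.24409614]), 'tcp_rot': array([ 1.91207254e-01,  9.81549129e-01, -9.86569279e-04, -3.47483204e-04]), 'contact_force': array([-0.18863443, -0.52262374,  0.06927475]), 'wrist_torque': array([ 0.00524498,  0.06573053, -0.04240759]), 'finger_force': 0.0, 'opening': 0.9984876993551624}
```

View pics/top0.png

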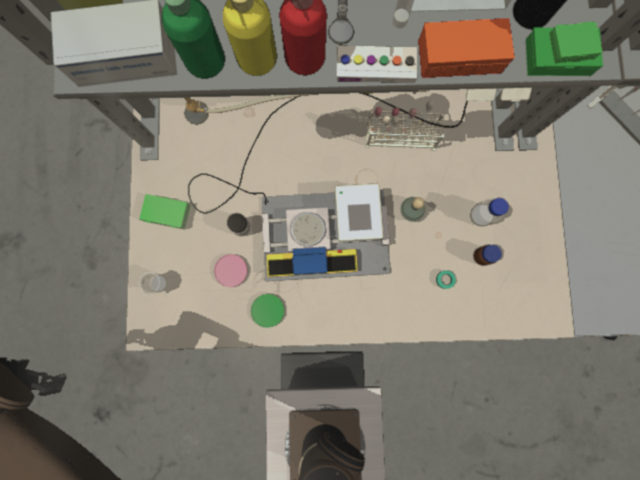

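View pics/side0.png

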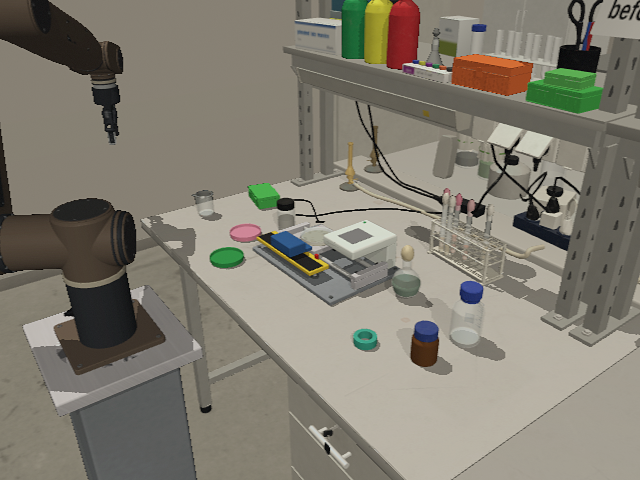

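```bash
cat > m.py <<'E'
from h import *
def rect(m):
    c=max(cv2.findContours(m,cv2.RETR_EXTERNAL,cv2.CHAIN_APPROX_NONE)[0],key=cv2.contourArea)
    return cv2.boxPoints(cv2.minAreaRect(c))
def run(name):
    d=cam('top'); im=d['image']; h=cv2.cvtColor(im,cv2.COLOR_RGB2HSV)
    roi=np.zeros(im.shape[:2],np.uint8); roi[180:290,250:400]=255
    for n,lo,hi,z in(('yellow',(22,150,100),(34,255,255),.046),('blue',(100,120,60),(125,255,255),.079),('red',(0,170,80),(6,255,255),.057)):
        m=cv2.inRange(h,lo,hi)&roi
        if not m.any(): print(n,'none'); continue
        if n=='yellow': m=cv2.morphologyEx(m,cv2.MORPH_CLOSE,np.ones((25,25)))
        b=rect(m); print(n,m.sum()//255)
        for p in b: print('  px',p.round(1),'w',onz(d,*p,z).round(4))
    c=im[180:290,250:400,::-1]; cv2.imwrite(name,cv2.resize(c,(750,550),interpolation=cv2.INTER_CUBIC))
if __name__=='__main__':
    import sys; run(sys.argv[1])
E
python3 m.py pics/top1.png
python3 - <<'E'
from h import *
d=cam('side'); c=d['image'][215:305,240:400,::-1]; cv2.imwrite('pics/side1.png',cv2.resize(c,(800,450),interpolation=cv2.INTER_CUBIC))
E
```

```text
yellow 508
  px [326.8 251. ] w [ 0.5261 -0.0207  0.046 ]
  px [355.  249.7] w [ 0.5276 -0.0991  0.046 ]
  px [356. 270.] w [ 0.4711 -0.0995  0.046 ]
  px [327.8 271.3] w [ 0.4697 -0.0217  0.046 ]
blue 798
  px [291.4 249.4] w [0.5296 0.0755 0.079 ]
  px [325.8 247.4] w [ 0.5324 -0.0176  0.079 ]
  px [327.2 271.7] w [ 0.4667 -0.0194  0.079 ]
  px [292.8 273.7] w [0.464 0.073 0.079]
red 3
  px [340. 251.] w [ 0.5239 -0.0568  0.057 ]
  px [340. 251.] w [ 0.5239 -0.0568  0.057 ]
  px [338. 251.] w [ 0.5241 -0.0513  0.057 ]
  px [338. 251.] w [ 0.5241 -0.0513  0.057 ]
```

View pics/top1.png

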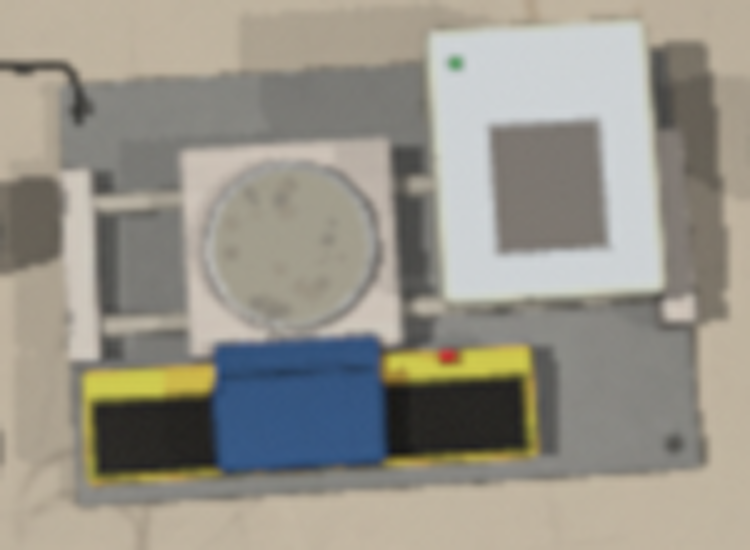

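View pics/side1.png

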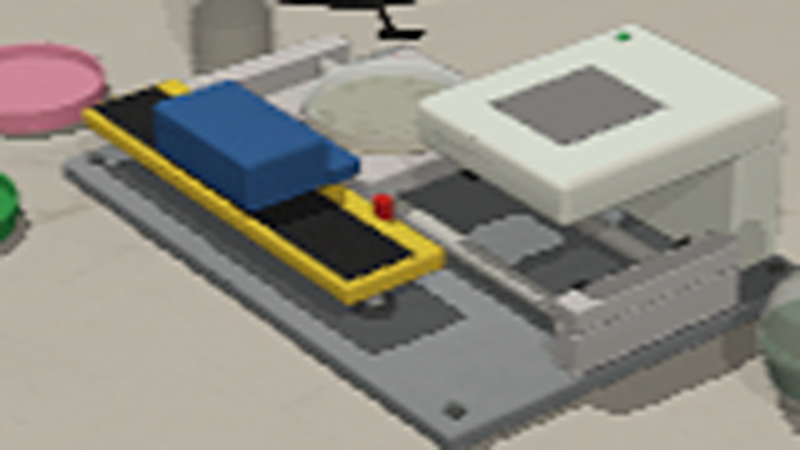

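```bash
python3 - <<'E'
from h import *
from scipy.spatial.transform import Rotation as R
print(ctrl.finger_overhang)
d=cam('top')
for n,c,z in(('padL',(95,437),.046),('padR',(525,413),.046),('plateFL',(75,503),.012),('plateFR',(703,465),.012),('headFL',(445,300),.107),('headFR',(662,290),.107),('faceTopF',(219,470),.079)):
    print(n,onz(d,250+c[0]/5,180+c[1]/5,z).round(4))
s=cam('side')
# side-view check: block near-left-top corner etc. (crop 5x from 240,215)
for n,c,z in(('padL-front',(88,112),.046),('barRfront',(345,295),.046),('blkTopLF',(155,100),.079),('blkTopRF',(247,165),.079)):
    print(n,onz(s,240+c[0]/5,215+c[1]/5,z).round(4))
st=ctrl.get_state(); r=R.from_quat(st['tcp_rot']); print(r.as_matrix().round(4),st['eef_pos'])
E
```

```text
0.014
padL [0.4853 0.1402 0.046 ]
padR [ 0.4917 -0.0977  0.046 ]
plateFL [0.4508 0.1557 0.012 ]
plateFR [ 0.462  -0.2002  0.012 ]
headFL [ 0.5479 -0.0527  0.107 ]
headFR [ 0.55   -0.1679  0.107 ]
faceTopF [0.4631 0.0704 0.079 ]
padL-front [0.4616 0.1379 0.046 ]
barRfront [ 0.4651 -0.1086  0.046 ]
blkTopLF [0.467 0.072 0.079]
blkTopRF [ 0.467  -0.0185  0.079 ]
[[-9.269e-01  3.753e-01 -4.000e-04]
 [ 3.753e-01  9.269e-01 -7.000e-04]
 [ 1.000e-04 -8.000e-04 -1.000e+00]] [0.25323005 0.62547997 0.2448598 ]
```

Emit:
{"api": "send_rows", "payload": {
  "moves": "0 0 0 -0.15 -0.145 0.02 -1; 0 0 0 -0.34 -0.33 0.04 -1; 0 0 0 -0.51 -0.49 0.06 -1; 0 0 0 -0.68 -0.655 0.075 -1; 0 0 0 -0.85 -0.82 0.09 -1; 0 0 0 -0.98 -0.945 0.1 -1; 0 0 0 -0.98 -0.945 0.1 -1",
  "newtons": 40
}}

```text
time: 1.18
eef_pos: [0.3648, 0.3752, 0.2252]
tcp_rot: [0.193, 0.981, -0.0, 0.0]
contact_force: [0.1, -0.1, -0.2]
opening: 0.0
finger_force: 0.0
```

Emit:
{"api": "send_rows", "payload": {
  "moves": "0 0 -0.01 -0.15 -0.145 0.02 -1; 0 0 -0.022 -0.34 -0.33 0.04 -1; 0 0 -0.034 -0.51 -0.49 0.06 -1; 0 0 -0.046 -0.68 -0.655 0.075 -1; 0 0 -0.056 -0.85 -0.82 0.09 -1; 0 0 -0.066 -0.98 -0.945 0.1 -1; 0 0 -0.066 -0.98 -0.945 0.1 -1; 0 0 -0.066 -0.98 -0.945 0.1 -1"
}}

```text
time: 2.17
eef_pos: [0.4746, 0.1291, 0.2054]
tcp_rot: [-0.015, 1.0, 0.0, -0.0]
contact_force: [0.1, -0.5, -0.6]
opening: -0.003
finger_force: 0.0
```

Emit:
{"api": "send_rows", "payload": {
  "moves": "0 0 0 -0.02 -0.05 0.15 -1; 0 0 0 -0.05 -0.1 0.3 -1; 0 0 0 -0.05 -0.1 0.45 -1; 0 0 0 -0.05 -0.1 0.6 -1; 0 0 0 -0.05 -0.1 0.6 -1; 0 0 0 -0.05 -0.1 0.6 -1"
}}

```text
time: 2.92
eef_pos: [0.486, 0.1094, 0.0865]
tcp_rot: [-0.016, 1.0, 0.0, 0.001]
contact_force: [0.7, 0.1, 0.2]
opening: 0.003
finger_force: 0.0
```

```bash
python3 - <<'E'
from h import *
d=cam('top');s=cam('side')
a=cv2.resize(d['image'][200:290,240:360,::-1],(480,360),interpolation=cv2.INTER_CUBIC)
b=cv2.resize(s['image'][205:295,240:320,::-1],(320,360),interpolation=cv2.INTER_CUBIC)
cv2.imwrite('pics/c.png',np.hstack([a,b]))
p=ctrl.get_state()['eef_pos'];t=p-[0,0,.014];print(p,proj(s,t),proj(d,t))
E
```

```text
[0.48656237 0.10902414 0.08712378] (np.float64(270.2312794495052), np.float64(230.02007712018707)) (np.float64(279.4444921723967), np.float64(265.8578531244064))
```

View pics/c.png

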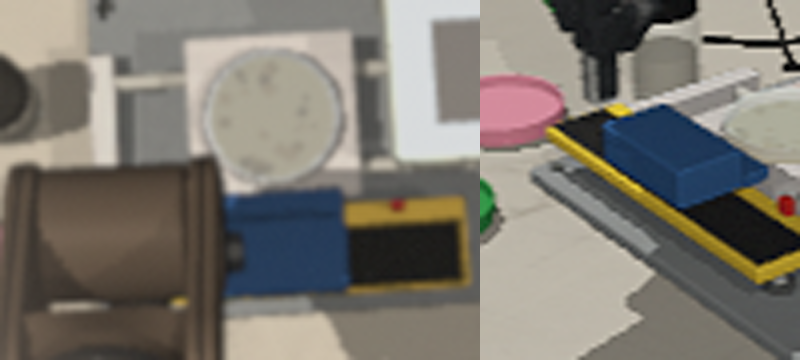

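The side crop (right panel) shows the shut fingertips at about (600,90), above the bar's left end and left of the block, clear of the jar. I'm pressing now.

Emit:
{"api": "send_rows", "payload": {
  "moves": "0 0 0 0 0 0.05 -1; 0 0 0 0 0 0.1 -1; 0 0 0 0 0 0.13 -1; 0 0 0 0 0 0.15 -1; 0 0 0 0 0 0.17 -1; 0 0 0 0 0 0.19 -1; 0 0 0 0 0 0.19 -1; 0 0 0 0 0 0.19 -1"
}}

```text
time: 4.03
eef_pos: [0.4848, 0.1084, 0.0479]
tcp_rot: [-0.015, 1.0, -0.0, -0.001]
contact_force: [-3.8, 0.5, 8.1]
opening: -0.004
finger_force: 4.0
```

Emit:
{"api": "send_rows", "payload": {
  "moves": "0 0 0 0 -0.04 0 -1; 0 0 0 0 -0.08 0 -1; 0 0 0 0 -0.11 0 -1; 0 0 0 0 -0.14 0 -1; 0 0 0 0 -0.17 0 -1; 0 0 0 0 -0.2 0 -1; 0 0 0 0 -0.23 0 -1; 0 0 0 0 -0.26 0 -1; 0 0 0 0 -0.29 0 -1; 0 0 0 0 -0.32 0 -1; 0 0 0 0 -0.35 0 -1; 0 0 0 0 -0.35 0 -1"
}}

```text
time: 5.52
eef_pos: [0.4895, 0.0391, 0.0491]
tcp_rot: [-0.014, 1.0, 0.001, 0.002]
contact_force: [-0.1, 3.9, 6.8]
opening: 0.002
finger_force: 3.9
```

```bash
python3 - <<'E'
from h import *
d=cam('top');s=cam('side')
a=cv2.resize(d['image'][200:290,240:360,::-1],(480,360),interpolation=cv2.INTER_CUBIC)
b=cv2.resize(s['image'][205:295,240:320,::-1],(320,360),interpolation=cv2.INTER_CUBIC)
cv2.imwrite('pics/d.png',np.hstack([a,b]))
E
```

```text
(no output)
```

View pics/d.png

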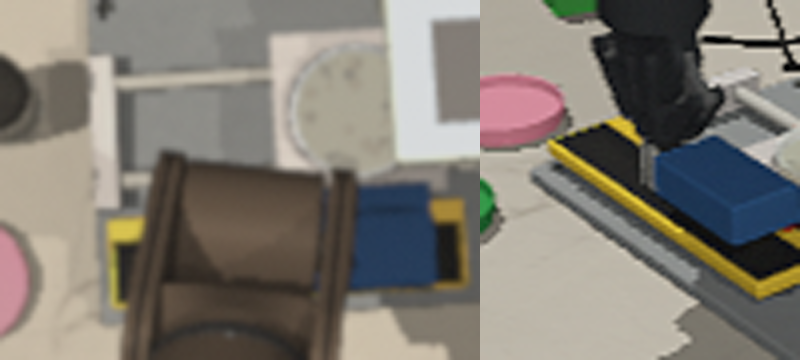

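Shuttle is about 55 mm along (block's right edge at (434,240), was (348,240)), past the catch, and the dish still sits in its nest. Continuing.

Emit:
{"api": "send_rows", "payload": {
  "moves": "0 0 0 0 -0.03 0.005 -1; 0 0 0 0 -0.06 0.005 -1; 0 0 0 0 -0.09 0.005 -1; 0 0 0 0 -0.12 0.005 -1; 0 0 0 0 -0.15 0.005 -1; 0 0 0 0 -0.18 0.005 -1; 0 0 0 0 -0.21 0.005 -1; 0 0 0 0 -0.24 0.005 -1; 0 0 0 0 -0.27 0.005 -1; 0 0 0 0 -0.3 0.005 -1; 0 0 0 0 -0.33 0.005 -1; 0 0 0 0 -0.35 0.005 -1"
}}

```text
time: 7.12
eef_pos: [0.4919, -0.0308, 0.0488]
tcp_rot: [-0.014, 1.0, 0.001, 0.002]
contact_force: [-1.3, 7.0, 12.2]
opening: -0.001
finger_force: 6.3
```

Emit:
{"api": "send_rows", "payload": {
  "moves": "0 0 0 0 -0.02 0 -1; 0 0 0 0 -0.04 0 -1; 0 0 0 0 -0.06 0 -1; 0 0 0 0 -0.075 0 -1; 0 0 0 0 -0.09 0 -1; 0 0 0 0 -0.09 0 -1"
}}

```text
time: 7.88
eef_pos: [0.4922, -0.0426, 0.0491]
tcp_rot: [-0.012, 1.0, 0.007, 0.002]
contact_force: [1.0, 32.3, 19.1]
opening: -0.001
finger_force: 14.9
```

```bash
python3 - <<'E'
from h import *
d=cam('top');s=cam('side')
a=cv2.resize(d['image'][200:290,280:400,::-1],(480,360),interpolation=cv2.INTER_CUBIC)
b=cv2.resize(s['image'][215:305,260:340,::-1],(320,360),interpolation=cv2.INTER_CUBIC)
cv2.imwrite('pics/e.png',np.hstack([a,b]))
h=cv2.cvtColor(d['image'],cv2.COLOR_RGB2HSV); m=cv2.inRange(h,(100,120,60),(125,255,255)); m[:240]=0;m[280:]=0;m[:,:250]=0;m[:,400:]=0
x=np.where(m.sum(0)>255*8)[0]; print(x.min(),x.max(),onz(d,x.max()+.5,258,.079),onz(d,326.5,259.5,.079), ctrl.get_state()['contact_force'])
E
```

```text
368 377 [ 0.49967342 -0.15616329  0.079     ] [ 0.49959021 -0.01851746  0.079     ] [ 0.54230076 32.21940834 18.76289111]
```

View pics/e.png

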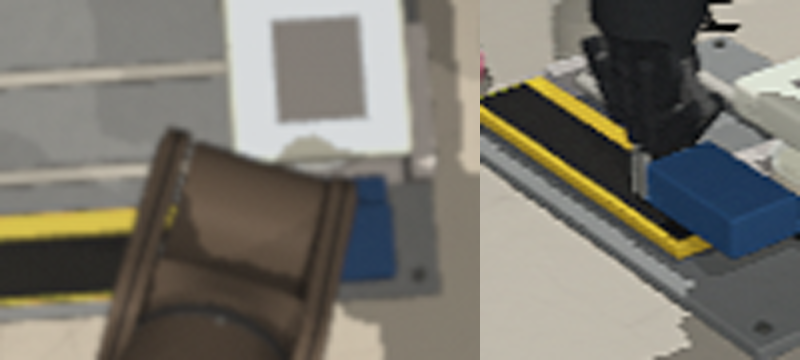

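The block has travelled about 138 mm and the force has risen to 32 N, so the shuttle is at the end stop. I'll ease the push, then let the bar up.

Emit:
{"api": "send_rows", "payload": {
  "moves": "0 0 0 0 0.015 0 -1; 0 0 0 0 0.03 0 -1; 0 0 0 0 0.03 0 -1; 0 0 0 0 0.03 -0.03 -1; 0 0 0 0 0.03 -0.06 -1; 0 0 0 0 0.03 -0.1 -1; 0 0 0 0 0.04 -0.2 -1; 0 0 0 0 0.05 -0.4 -1; 0 0 0 0 0.05 -0.6 -1; 0 0 0 0 0.05 -0.8 -1; 0 0 0 0 0.05 -0.8 -1"
}}

```text
time: 9.35
eef_pos: [0.4915, -0.0404, 0.2099]
tcp_rot: [-0.015, 1.0, -0.001, 0.003]
contact_force: [0.2, -0.4, -0.3]
opening: -0.001
finger_force: 0.0
```

Emit:
{"api": "send_rows", "payload": {
  "moves": "0 0 0 0 0.2 0 -1; 0 0 0 0 0.45 0 -1; 0 0 0 0 0.7 0 -1; 0 0 0 0 0.95 0 -1; 0 0 0 0 1 0 -1; 0 0 0 0 1 0 -1"
}}

```text
time: 10.1
eef_pos: [0.4831, 0.1603, 0.2049]
tcp_rot: [-0.016, 1.0, -0.0, -0.001]
contact_force: [0.1, -0.6, -0.5]
opening: -0.001
finger_force: 0.0
```

```bash
python3 - <<'E'
from h import *
d=cam('top');s=cam('side')
a=cv2.resize(d['image'][200:290,280:400,::-1],(480,360),interpolation=cv2.INTER_CUBIC)
b=cv2.resize(s['image'][225:305,260:340,::-1],(320,360),interpolation=cv2.INTER_CUBIC)
cv2.imwrite('pics/f.png',np.hstack([a,b]))
h=cv2.cvtColor(d['image'],cv2.COLOR_RGB2HSV); m=cv2.inRange(h,(100,120,60),(125,255,255)); m[:240]=0;m[280:]=0;m[:,:250]=0;m[:,400:]=0
x=np.where(m.sum(0)>255*8)[0]; print(x.min(),x.max(),onz(d,x.max()+.5,258,.079),onz(d,x.min()-.5,258,.079),ctrl.get_state()['time'])
E
```

```text
345 377 [ 0.49967342 -0.15616329  0.079     ] [ 0.50224367 -0.06716979  0.079     ] 10.2
```

View pics/f.png

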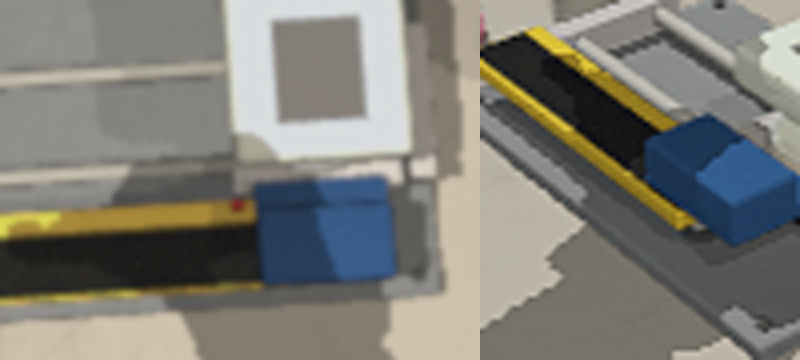

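```bash
python3 - <<'E'
from h import *
def y(im):
    h=cv2.cvtColor(im,cv2.COLOR_RGB2HSV); m=cv2.inRange(h,(20,120,60),(36,255,255))
    return [np.where(m[225:290,c])[0].max()+225 for c in (265,275,285,295,305)]
print(y(cv2.imread('pics/side0.png')[:,:,::-1].copy()),y(cam('side')['image']))
E
```

```text
[np.int64(245), np.int64(252), np.int64(259), np.int64(266), np.int64(272)] [np.int64(245), np.int64(252), np.int64(259), np.int64(266), np.int64(272)]
```

The bar sits on the same pixels as at the start, so it is fully up. The red catch at (238,204) stands behind the block, whose left edge is at (258,230), and the arm is clear.

```bash
python3 -c "
from plant import ctrl
print(ctrl.sign_off())"
```

```text
the job is handed in; nothing more can be done
None
```

The job is handed in at about 10 s of the 38 s: the shuttle is home against its end stop under the head, the bar has sprung fully up with the red catch behind the block, and the arm is clear; the dish was last seen flat in its nest partway through the push, and the head hides it now.

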